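# Take a print out of its sliding-lid box and start its UV cure

## Task

Slide the amber lid of the angled box along its tracks until it comes free, and lay it flat in the white ceramic tray. Then lift the green printed tower out of the box, stand it upright and centred on the round silicone stand, let go of it, and press the red button on top of the UV lantern all the way down. Leave the glass dome, the aluminium build plate and the small jar where they are.

Things in the scene. Friction and masses are not known exactly. Their poses are not given: they have to be found in the camera images.
- box: fixed grey open box, outside 94 x 126 mm (x, y), inside 70 x 110 mm, its mouth leaning 30 deg away from the robot. Origin: centre of inner floor, 40 mm above the counter. z: square out of the mouth (30 deg off vertical), x: down the slope, away from the robot, y: along the tracks. Lid lies on ledges at z 52 mm, its edges in grooves under lips at z 60 to 64 mm; mouth between lips 66 mm in x
- track_end (a point): middle of the top edge of the box's low end wall (52 mm high), where the tracks end: box frame x 0, y +63, z 52 mm. The lid slides out over it in box +y only; at -y is a stop
- part_rest (a point): top edge, tower side, of the white rest in the box that the tower leans on: box frame x +11, y 0, z 30 mm. The rest is 22 mm wide in y, 8 mm thick in x
- lid_grip (a point): on the lid's orange ridge, above the lid's middle: 22 mm above its upper face, 27 mm above its underside. Lid: loose amber plate 79 x 118 x 5 mm (x, y, z), about 70 g; ridge 40 mm long in x, 14 mm thick in y, 32 mm high. Lid axes lie along the box's. Starts at box y +6 to +25 mm (shut or a little open), z 79 mm; out of the tracks when past box y +122 mm
- tower_mid (a point): centre of the loose green printed tower, a square prism 30 x 30 x 48 mm with notched top, about 50 g; z: its long axis towards the notched top. It starts under the lid, square on the box floor, axes along the box's (so leaning 30 deg), against the rest on its +x side; 35 mm or more is free beside it in +y and -y
- tray: fixed white ceramic tray, 160 x 200 mm (x, y), rim 14 mm high and 5 mm thick, floor 5 mm thick. Origin: centre of its underside on the counter; x, y along its sides
- stand_top (a point): centre of the top face of the fixed round black silicone stand, 90 mm across, 15 mm above the counter
- lamp_button_top (a point): centre of the top of the red round button (24 mm across) on top of the fixed lantern, a cylinder 72 mm across at most and 110 mm high; the button stands in a grey collar 40 mm across and 12 mm high, and its top is 132 mm above the counter
- lamp_button (a joint): travel of the button downwards in m: 0 released, 0.006 fully down; a spring returns it, about 5 N holds it fully down
- dome: bystander: loose clear glass dome, 96 mm across, 121 mm high with its knob; origin at the centre of its foot
- plate: bystander: loose aluminium build plate 75 x 125 mm, 44 mm high with its stub; origin at the centre of its underside
- jar: bystander: loose small amber jar, 48 mm across, 60 mm high; origin at the centre of its underside
There are look-alikes about, which are no part of the job. Leave any yellow look-alike of the box alone.

How it is judged:
By the outcome, as a careful person would: the job done as asked, in the order asked, and still so for the second after the job is handed in, with the robot touching nothing.
It also fails if it takes over 64 s, if anything falls off the work surface, if the arm or the gripper's body presses on something with over 40 N, if the wrist force passes 120 N, or if a joint passes its speed limit or range.

## Robot

A 6-joint arm with a two-finger parallel gripper is mounted at the origin on the work surface. World frame = base frame: x ahead of the robot, y to its left, z up, the work surface at z = 0. Lengths are in m, angles in rad, forces in N, time in s.
With the tool pointing down it reaches from about 0.325 to 0.9 m from the base axis. Payload 6.1 kg.
Tool frame: the origin (TCP) lies midway between the tips of the shut fingers; the grasp point (between the pads) lies 19 mm behind it; x points along the fingers, y is the direction in which the jaws open and shut, and the axes are right-handed (so a half turn about x gives the same grasp; the last joint's range is limited). The gripper opens to 85 mm and grips with 20 to 120 N. Pads are 22 mm wide; open, the fingers measure 114 mm over their backs; the gripper's body (76 mm by 85 mm) begins 54 mm behind the grasp point. The pads swing forward as they close: fully open they stand 13 mm farther back than shut.
Start: joints at [-1.269, 0.22, 1.526, -0, 1.395, -0.126], TCP at [0.259, -0.569, 0.231] pointing down, gripper open.
Joint ranges: [-2.98, 2.98], [-0.91, 2.08], [0.09, 2.57], [-1.24, 4.39], [0.2, 2.65], [-2.68, 2.68]. Speed limits (rad/s): [2.57, 2.57, 3.01, 3.14, 3.14, 3.14].

## Interface

Orientations are given as [roll, pitch, yaw] about the fixed x, y, z axes, in that order (R = Rz(yaw) Ry(pitch) Rx(roll)).
In Python, from plant import movep, move_l, set_joints, gripper_to, hold, inverse_kinematics, observe, get_image, get_calibration, Unreachable, job_done gives the robot as it stands. Calls block until the motion is done:
- movep(position, orientation): joint-space move of the TCP to a pose.
- move_l(position, feed=0.15, rotation=None, max_force=None): straight line of the TCP; rotation=None keeps the orientation; feed is the mean speed in m/s. With max_force (N) it stops when the force on the tool has changed by that much, and returns True; else False.
- set_joints(angles): joint-space move.
- gripper_to(opening, f_grip=None): finger opening in m; f_grip is the grip in N (None keeps the last); returns when the fingers have stopped.
- hold(seconds).
- inverse_kinematics(position, orientation): joint angles nearest the present ones, or None.
- observe(): the state.
- get_image(name): name is "side" or "top" or "wrist"; returns (picture, depth): 384x512x3 uint8, red, green, blue; 384x512 float32, m along the optical axis (not along the pixel's ray), 0 where there is no reading.
- get_calibration(name): a dict with "intrinsics" (3x3 intrinsics, pixels), "world_from_camera" (4x4, takes a point from camera to world coordinates). Camera axes: x right, y down, z forward; pixel columns grow to the right and rows downward; lengths in m; the calibration is good to about 2 mm. A picture is of the moment at which its call begins: read the wrist's pose just before it. get_calibration takes no time and is no camera call; for the wrist camera it gives the pose at the moment of the call.
A pose or a line that the arm cannot do raises Unreachable and nothing moves.
- job_done(): hands the job in, once; it reports no verdict.
The state is a dict: "time_s": time; "q": joint angles; "joint_velocities": joint speeds; "joint_torque": joint torques, N m; "eef_pos": TCP position; "tcp_rot": TCP orientation; "ft_force": force on the tool from outside, world axes, zero at the start; "torque": the same for the moment, N m; "opening": finger opening in m.
Only numpy, scipy, OpenCV 4.12 (cv2) and the standard library are available. Lean on these libraries where they do the work, as an engineer would, in place of code of your own. Each camera call takes 0.05 s, during which the arm holds its last target.

## Working session

There is one attempt and no reset: what is moved stays moved. The work goes in short steps, each a Python script; the robot and the scene stay as the last script left them, time stands still between calls to the robot, and variables do not carry over. Pictures are saved under pics/ and viewed, and the job is handed in when it is done.

```bash
ls; mkdir -p pics; python3 - <<'E'
from plant import *
import cv2,numpy as np
for n in ["side","top","wrist"]:
    c=get_calibration(n); p,d=get_image(n)
    np.savez(f"pics/{n}0.npz",p=p,d=d,K=c["intrinsics"],T=c["world_from_camera"])
    cv2.imwrite(f"pics/{n}0.png",p[:,:,::-1])
    print(n,np.round(c["intrinsics"],1).tolist(),np.round(c["world_from_camera"],3).tolist(),(d>0).mean())
print(observe())
E
```

```text
pics
side [[401.9, 0.0, 253.9], [0.0, 401.9, 197.0], [0.0, 0.0, 1.0]] [[-0.968, -0.125, 0.219, 0.383], [-0.252, 0.477, -0.842, 0.878], [0.0, -0.87, -0.493, 0.613], [0.0, 0.0, 0.0, 1.0]] 0.9958038330078125
top [[416.9, 0.0, 253.8], [0.0, 416.9, 191.6], [0.0, 0.0, 1.0]] [[0.008, -0.986, 0.167, 0.387], [-1.0, -0.005, 0.019, -0.027], [-0.018, -0.167, -0.986, 1.36], [0.0, 0.0, 0.0, 1.0]] 0.9959564208984375
wrist [[273.1, 0.0, 256.4], [0.0, 273.1, 189.1], [0.0, 0.0, 1.0]] [[0.414, -0.862, -0.292, 0.334], [-0.91, -0.393, -0.131, -0.534], [-0.002, 0.32, -0.947, 0.374], [0.0, 0.0, 0.0, 1.0]] 0.9960428873697916
{'time_s': 0.15, 'q': array([-1.26908122e+00,  2.21057881e-01,  1.52735174e+00,  1.72864269e-05,
        1.39472144e+00, -1.26102506e-01]), 'joint_velocities': array([-0.00170752, -0.00279147, -0.00369364, -0.00015676, -0.00049999,
       -0.00085038]), 'joint_torque': array([ 8.39833083e-04, -4.97488475e+01, -3.89901030e+01, -1.64190914e-05,
        7.21193617e-03,  8.58998206e-07]), 'eef_pos': array([ 0.25916234, -0.56821517,  0.23044075]), 'tcp_rot': array([-1.70795821,  1.56925783,  1.86144902]), 'ft_force': array([-0.54270512, -0.93519527, -0.05944158]), 'torque': array([-0.00952167, -0.00479436, -0.01414994]), 'opening': 0.08549559246574484}
```

View pics/top0.png

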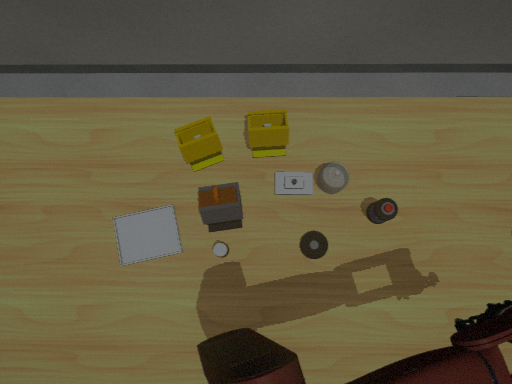

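View pics/side0.png

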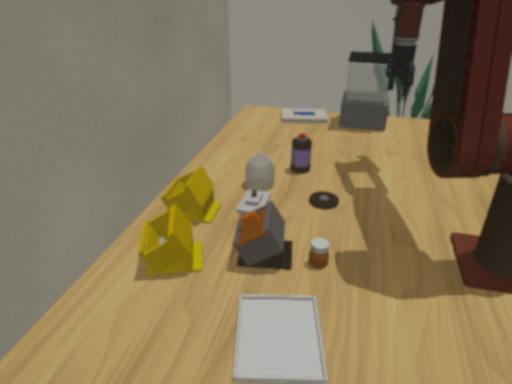

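View pics/wrist0.png

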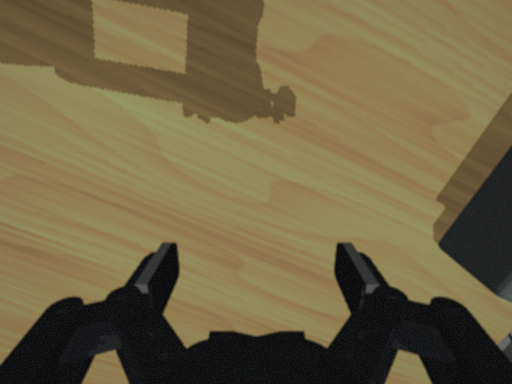

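The top view shows the grey box with its amber lid at (220,205) and two yellow look-alikes at (200,145) and (268,132). It also shows the tray at (148,235), jar (220,249), stand (314,245), plate (294,183), dome (333,177) and the lantern with its red button at (388,209). I'll enlarge to confirm these.

```bash
cat > h.py <<'E'
import numpy as np, cv2
def load(n):
    z=np.load(f"pics/{n}.npz"); return z["p"],z["d"],z["K"],z["T"]
def pts(d,K,T):
    v,u=np.indices(d.shape); X=np.stack([(u-K[0,2])*d/K[0,0],(v-K[1,2])*d/K[1,1],d],-1)
    return X@T[:3,:3].T+T[:3,3]
def ray(u,v,K,T):
    r=T[:3,:3]@np.array([(u-K[0,2])/K[0,0],(v-K[1,2])/K[1,1],1.]); return T[:3,3],r
def onz(u,v,K,T,z):
    o,r=ray(u,v,K,T); return o+r*(z-o[2])/r[2]
def proj(P,K,T):
    c=(np.asarray(P)-T[:3,3])@T[:3,:3]; return c[...,:2]/c[...,2:]*[K[0,0],K[1,1]]+[K[0,2],K[1,2]]
def snap(n,name):
    from plant import get_image,get_calibration
    c=get_calibration(n); p,d=get_image(n)
    np.savez(f"pics/{name}.npz",p=p,d=d,K=c["intrinsics"],T=c["world_from_camera"]); cv2.imwrite(f"pics/{name}.png",p[:,:,::-1])
    return p,d,np.array(c["intrinsics"]),np.array(c["world_from_camera"])
E
python3 - <<'E'
from h import *
p,d,K,T=load("top0")
X=pts(d,K,T)
for u,v in [(220,198),(148,235),(314,245),(388,209),(220,249),(294,183),(333,177),(225,215),(60,300)]: print(u,v,np.round(X[v,u],3))
hsv=cv2.cvtColor(p,cv2.COLOR_RGB2HSV)
print(hsv[198,205],hsv[195,215],hsv[209,388],hsv[235,148],hsv[245,300],hsv[215,225])
a=cv2.resize(p[165:275,100:260],None,fx=5,fy=5,interpolation=cv2.INTER_CUBIC)
cv2.imwrite("pics/t_a.png",a[:,:,::-1])
a=cv2.resize(p[150:270,270:410],None,fx=5,fy=5,interpolation=cv2.INTER_CUBIC)
cv2.imwrite("pics/t_b.png",a[:,:,::-1])
p,d,K,T=load("side0")
a=cv2.resize(p[120:290,140:360],None,fx=3.5,fy=3.5,interpolation=cv2.INTER_CUBIC)
cv2.imwrite("pics/s_a.png",a[:,:,::-1])
E
```

```text
220 198 [0.58  0.102 0.099]
148 235 [0.472 0.343 0.005]
314 245 [ 0.443 -0.193  0.019]
388 209 [ 0.544 -0.398  0.136]
220 249 [0.426 0.101 0.066]
294 183 [ 0.639 -0.13   0.042]
333 177 [ 0.648 -0.246  0.096]
225 215 [0.529 0.086 0.088]
60 300 [ 0.263  0.617 -0.001]
[ 16 194  83] [ 14 222 115] [  5 201 122] [100  12 124] [ 22 125  47] [17 30 60]
```

View pics/t_a.png

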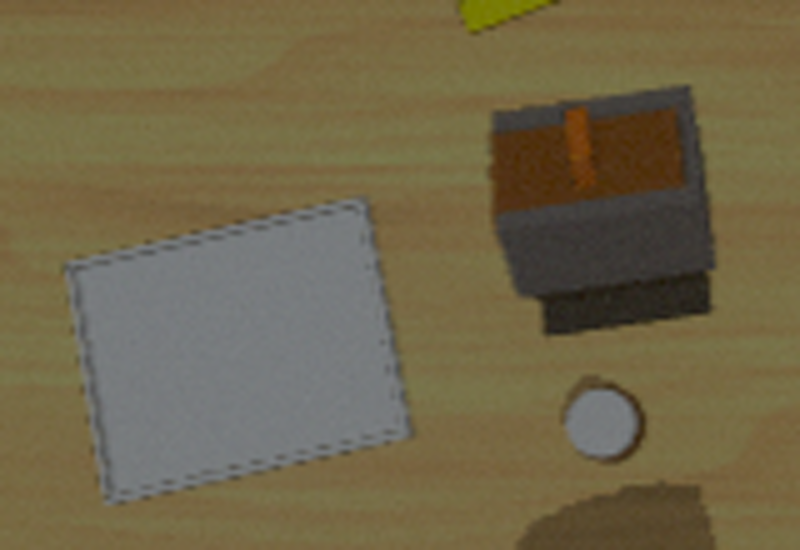

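View pics/t_b.png

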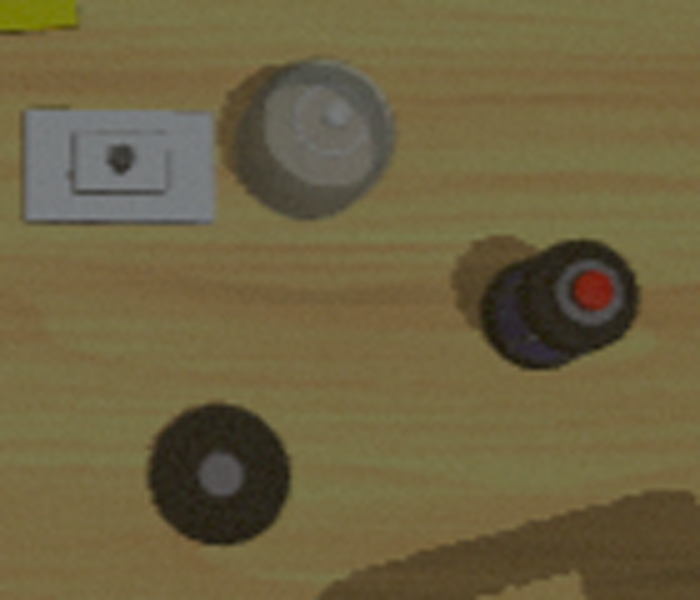

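View pics/s_a.png

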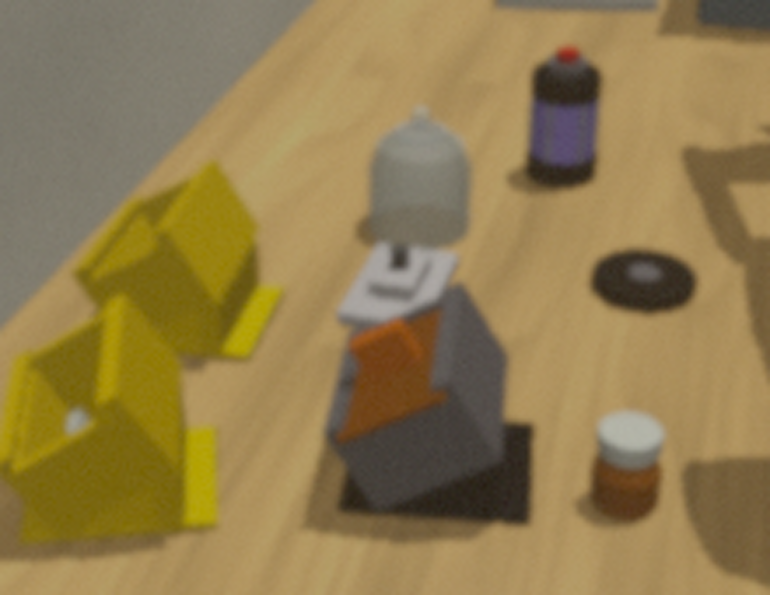

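Roles are clear: the grey box with the amber lid is the one meant, with its open low end facing the tray (world +y, image left). The far slab and dark box at the top of the side view aren't part of the job. Next I'll take coarse measurements from both views.

```bash
cat > m1.py <<'E'
from h import *
def tri(a,b):
    (o1,r1),(o2,r2)=a,b
    s,_,_,_=np.linalg.lstsq(np.stack([r1,-r2],1),o2-o1,rcond=None)
    P,Q=o1+s[0]*r1,o2+s[1]*r2; return (P+Q)/2,np.linalg.norm(P-Q)
def cen(m): 
    n,l,s,c=cv2.connectedComponentsWithStats(m.astype(np.uint8)); i=1+np.argmax(s[1:,4]); return c[i],s[i],l==i
V={n:load(n+"0") for n in("top","side")}
H={n:cv2.cvtColor(V[n][0],cv2.COLOR_RGB2HSV).astype(int) for n in V}
def m(n,hl,hh,sl,vl,roi):
    h=H[n]; k=(h[...,0]>=hl)&(h[...,0]<=hh)&(h[...,1]>=sl)&(h[...,2]>=vl); z=np.zeros_like(k); a,b,c,d=roi; z[b:d,a:c]=1; return k&z
R={}
t=cen(m("top",0,8,150,80,(370,190,410,230))); s=cen(m("side",0,8,120,80,(285,125,320,145)))
P,e=tri(ray(*t[0],*V["top"][2:]),ray(*s[0],*V["side"][2:])); print("button",t[:2],s[:2],P,e, onz(*t[0],*V["top"][2:],.132))
# stand
t=cen((H["top"][...,2]<62)&(np.indices((384,512))[1]>290)&(np.indices((384,512))[1]<340)&(np.indices((384,512))[0]>228)&(np.indices((384,512))[0]<262))
c,_=cv2.findContours(t[2].astype(np.uint8),0,1)[:2]; (el)=cv2.fitEllipse(max(c,key=len)); print("stand",t[:2],el,onz(*el[0],*V["top"][2:],.015))
X=pts(V["top"][1],*V["top"][2:]); Xs=pts(V["side"][1],*V["side"][2:])
print("stand z",np.median(X[242:249,310:319,2]),np.median(Xs[198:202,320:328],axis=(0,1)))
# tray
k=(H["top"][...,1]<50)&(H["top"][...,2]>90); k[:,:100]=0;k[:,190:]=0;k[:190]=0
t=cen(k); c,_=cv2.findContours(t[2].astype(np.uint8),0,1)[:2]; r=cv2.minAreaRect(max(c,key=len)); print("tray px",r)
B=np.array([onz(*q,*V["top"][2:],.014) for q in cv2.boxPoints(r)]); print(B.round(3),B.mean(0),np.linalg.norm(np.roll(B,1,0)-B,axis=1)); d=B[1]-B[0];print(np.degrees(np.arctan2(d[1],d[0])))
print("tray z",np.median(X[225:245,140:158,2]))
# lid amber planes
for n,XX,roi in(("top",X,(190,180,240,215)),("side",Xs,(225,195,275,260))):
    k=m(n,8,20,150,50,roi); h=H[n]; ridge=k&(h[...,2]>100)
    print(n,k.sum(),ridge.sum(),"ridge",XX[ridge].mean(0).round(3),XX[ridge].min(0).round(3),XX[ridge].max(0).round(3))
    q=XX[cv2.erode((k&~ridge).astype(np.uint8),np.ones((3,3)))>0]; c0=np.median(q,0); q=q[np.abs(q-c0).max(1)<.08]; u,sv,vt=np.linalg.svd(q-q.mean(0),full_matrices=False); nn=vt[2]*np.sign(vt[2,2]); print(c0.round(3),nn.round(3),sv/np.sqrt(len(q)),"tilt",np.degrees(np.arccos(nn[2])),"yaw",np.degrees(np.arctan2(nn[1],nn[0])))
E
python3 m1.py
```

```text
button (array([388.32653061, 207.57142857]), array([385, 204,   8,   8,  49], dtype=int32)) (array([301.75, 135.45]), array([299, 134,   6,   4,  20], dtype=int32)) [ 0.54971459 -0.40184928  0.12587459] 0.00034550192702361766 [ 0.54907982 -0.39997682  0.132     ]
stand (array([313.40441176, 244.54779412]), array([300, 231,  28,  28, 544], dtype=int32)) ((313.43695068359375, 244.52638244628906), (26.75130844116211, 27.011762619018555), 155.29478454589844) [ 0.4442039  -0.19221732  0.015     ]
stand z 0.01707208985428932 [ 0.44391524 -0.18360274  0.0149815 ]
tray px ((146.60000610351562, 234.6999969482422), (49.13473892211914, 64.2114028930664), 77.47119140625)
[[0.526 0.468 0.014]
 [0.573 0.265 0.014]
 [0.418 0.224 0.014]
 [0.373 0.424 0.014]] [0.47276395 0.34531217 0.014     ] [0.15993589 0.20863423 0.16021724 0.20457945]
-77.00277138053569
tray z 0.006680606508781328
top 593 51 ridge [0.587 0.112 0.142] [ 0.387 -0.027  0.094] [0.613 0.169 1.36 ]
[0.585 0.105 0.09 ] [0.516 0.08  0.853] [0.0340708  0.01541179 0.00190722] tilt 31.48069700850816 yaw 8.81952408731131
  return _methods._m
[... 366 characters left out ...]
np.arccos(nn[2])),"yaw",np.degrees(np.arctan2(nn[1],nn[0])))
Traceback (most recent call last):
  File "m1.py", line 29, in <module>
    q=XX[cv2.erode((k&~ridge).astype(np.uint8),np.ones((3,3)))>0]; c0=np.median(q,0); q=q[np.abs(q-c0).max(1)<.08]; u,sv,vt=np.linalg.svd(q-q.mean(0),full_matrices=False); nn=vt[2]*np.sign(vt[2,2]); print(c0.round(3),nn.round(3),sv/np.sqrt(len(q)),"tilt",np.degrees(np.arccos(nn[2])),"yaw",np.degrees(np.arctan2(nn[1],nn[0])))
                                                                                                                                                                               ~~^^^
IndexError: index 2 is out of bounds for axis 0 with size 0
```

```bash
cat >> h.py <<'E'
from scipy.spatial.transform import Rotation as Rn
def boxR(yaw,tilt=np.radians(30)):
    return Rn.from_euler('z',yaw).as_matrix()@Rn.from_euler('y',tilt).as_matrix()
def tool(R,s=1):
    "tool orientation: x=-Rz, y=s*Ry"
    x=-R[:,2]; y=s*R[:,1]; return np.stack([x,y,np.cross(x,y)],1)
def rpy(M): return Rn.from_matrix(M).as_euler('xyz')
E
python3 - <<'E'
from h import *
from plant import *
o=observe(); M=Rn.from_euler('xyz',o["tcp_rot"]).as_matrix(); T=np.array(get_calibration("wrist")["world_from_camera"])
C=np.eye(4); W=np.eye(4); W[:3,:3]=M;W[:3,3]=o["eef_pos"]; C=np.linalg.inv(W)@T; print(C.round(3)); np.save("C.npy",C)
B=boxR(np.radians(8)); g=np.array([.60,.105,.11])
for s in(1,-1):
  for t in (30,15,0,-15):
    R=boxR(np.radians(8),np.radians(t)); 
    for d in (0.0,.1,.2): 
        q=inverse_kinematics(list(g+B[:,2]*d),list(rpy(tool(R,s)))); print(s,t,d,None if q is None else np.round(q,2))
E
```

```text
[[-0.    -0.32   0.947 -0.143]
 [ 1.    -0.001 -0.    -0.   ]
 [ 0.001  0.947  0.32  -0.082]
 [ 0.     0.     0.     1.   ]]
1 30 0.0 [ 0.06  0.71  1.18 -0.04  1.77 -1.64]
1 30 0.1 [ 0.07  0.77  0.93 -0.04  1.97 -1.65]
1 30 0.2 [ 0.07  0.9   0.57 -0.04  2.2  -1.65]
1 15 0.0 [ 0.06  0.5   1.43 -0.02  1.47 -1.65]
1 15 0.1 [ 0.06  0.54  1.21 -0.02  1.66 -1.65]
1 15 0.2 [ 0.07  0.63  0.91 -0.02  1.86 -1.65]
1 0 0.0 [ 0.04  0.3   1.67 -0.    1.17 -1.67]
1 0 0.1 [ 0.05  0.32  1.47 -0.    1.35 -1.66]
1 0 0.2 [ 0.06  0.4   1.21  0.    1.53 -1.65]
1 -15 0.0 [ 0.03  0.12  1.91  0.04  0.86 -1.7 ]
1 -15 0.1 [ 0.04  0.13  1.71  0.03  1.03 -1.68]
1 -15 0.2 [ 0.05  0.19  1.48  0.03  1.21 -1.67]
-1 30 0.0 [ 0.06  0.71  1.18 -0.04  1.77  1.5 ]
-1 30 0.1 [ 0.07  0.77  0.93 -0.04  1.97  1.5 ]
-1 30 0.2 [ 0.07  0.9   0.57 -0.04  2.2   1.49]
-1 15 0.0 [ 0.06  0.5   1.43 -0.02  1.47  1.49]
-1 15 0.1 [ 0.06  0.54  1.21 -0.02  1.66  1.49]
-1 15 0.2 [ 0.07  0.63  0.91 -0.02  1.86  1.49]
-1 0 0.0 [ 0.04  0.3   1.67 -0.    1.17  1.48]
-1 0 0.1 [ 0.05  0.32  1.47 -0.    1.35  1.48]
-1 0 0.2 [0.06 0.4  1.21 0.   1.53 1.49]
-1 -15 0.0 [0.03 0.12 1.91 0.04 0.86 1.44]
-1 -15 0.1 [0.04 0.13 1.71 0.03 1.03 1.46]
-1 -15 0.2 [0.05 0.19 1.48 0.03 1.21 1.47]<sys>:0: UserWarning: Gimbal lock detected. Setting third angle to zero since it is not possible to uniquely determine all angles.
```

```bash
python3 - <<'E' 2>/dev/null
from h import *
from plant import *
B=boxR(np.radians(8)); g=np.array([.60,.105,.115])
movep(list(g+B[:,2]*.11),list(rpy(tool(B,1))))
print(observe()["time_s"],observe()["eef_pos"],observe()["ft_force"]); snap("wrist","w1")
move_l(list(g+B[:,2]*.11+B[:,0]*.0+B[:,1]*.07),feed=.25)
snap("wrist","w2"); print(observe()["time_s"])
E
```

```text
2.95 [0.65471564 0.1113649  0.2105265 ] [-0.38259497  0.49421457  0.28090487]
3.4833
```

View pics/w1.png

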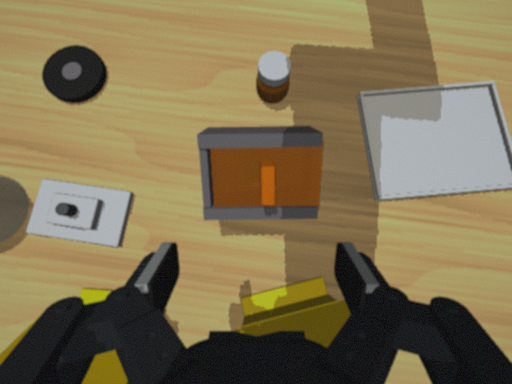

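View pics/w2.png

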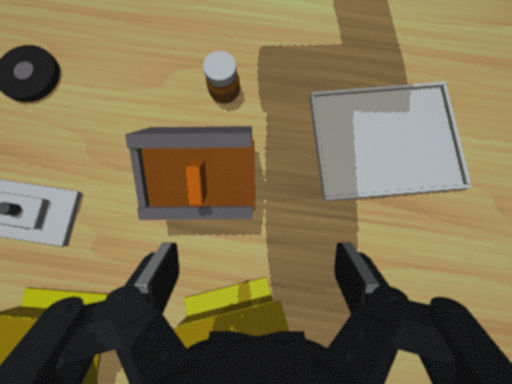

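Both wrist views show the grey box: lid at (268,175) in w1 and (195,172) in w2. The stop wall is at image left and the open end faces right toward the tray. I'll enlarge and extract edges.

```bash
python3 - <<'E'
from h import *
o=[]
for n,(x,y) in (("w1",(190,115)),("w2",(120,115))):
    p=load(n)[0]; a=cv2.resize(p[y:y+115,x:x+145],None,fx=5,fy=5,interpolation=cv2.INTER_NEAREST); cv2.imwrite(f"pics/{n}c.png",a[:,:,::-1])
    h=cv2.cvtColor(p,cv2.COLOR_RGB2HSV)
    print(n,[h[y+60,x+i].tolist() for i in(15,30,50,75,78,100)], h[y+30-10,x+60].tolist(), h[y+97,x+60].tolist())
E
```

```text
w1 [[130, 8, 94], [15, 210, 118], [14, 205, 117], [14, 232, 176], [14, 232, 177], [14, 201, 119]] [130, 8, 92] [120, 3, 94]
w2 [[120, 3, 94], [15, 218, 116], [15, 226, 115], [14, 239, 175], [14, 227, 164], [14, 201, 119]] [143, 11, 92] [156, 13, 95]
```

View pics/w1c.png

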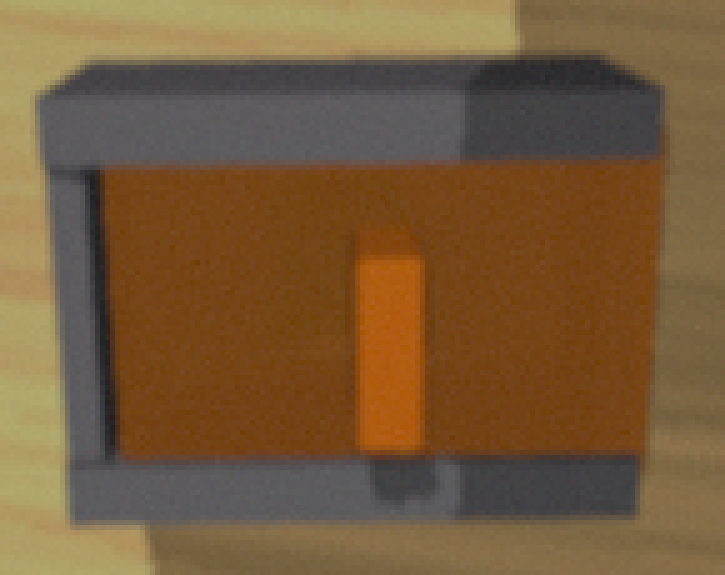

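View pics/w2c.png

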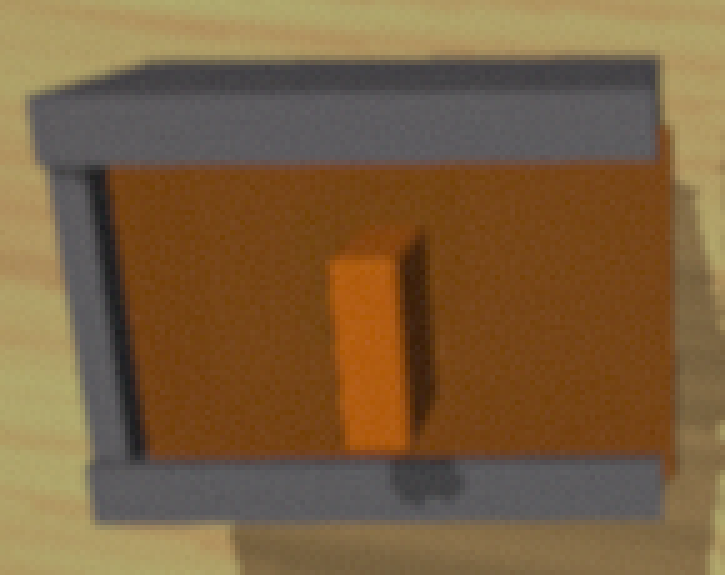

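```bash
cat > m2.py <<'E'
from h import *
from m1 import tri
W1,W2=load("w1"),load("w2")
f=lambda c,x0,y0:((c[0]+.5)/5-.5+x0,(c[1]+.5)/5-.5+y0)
prs={"nTL":((38,95),(30,97)),"nTR":((662,93),(657,92)),"fBL":((68,523),(93,523)),"fBR":((640,516),(663,518)),
"r1":((357,255),(330,258)),"r2":((423,255),(397,253)),"r3":((423,452),(410,450)),"r4":((357,452),(346,450))}
P={}
for k,(a,b) in prs.items():
    P[k],e=tri(ray(*f(a,190,115),*W1[2:]),ray(*f(b,120,115),*W2[2:])); print(k,P[k].round(4),round(e,4))
y=(P["nTR"]-P["nTL"]+P["fBR"]-P["fBL"]); print("len y",np.linalg.norm(P["nTR"]-P["nTL"]),np.linalg.norm(P["fBR"]-P["fBL"]),"len x",np.linalg.norm(P["fBL"]-P["nTL"]),np.linalg.norm(P["fBR"]-P["nTR"]))
x=(P["fBL"]-P["nTL"]+P["fBR"]-P["nTR"]); x/=np.linalg.norm(x); print("yaw y",np.degrees(np.arctan2(-y[0],y[1])),"x",x,"tilt",np.degrees(np.arcsin(-x[2])))
c=sum(P[k] for k in("nTL","nTR","fBL","fBR"))/4; 
yaw=np.arctan2(-y[0],y[1]); B=boxR(yaw); O=c-B[:,2]*.064; print("c",c,"origin",O, "z should be .040")
rt=sum(P[k] for k in("r1","r2","r3","r4"))/4; print("ridge top",rt,"in box",(B.T@(rt-O))*1e3,"expect z 89", "corners",[((B.T@(P[k]-O))*1e3).round(1).tolist() for k in("r1","r2","r3","r4")])
for W in(W1,W2):
    h=cv2.cvtColor(W[0],cv2.COLOR_RGB2HSV); k=((h[...,0]>8)&(h[...,0]<20)&(h[...,1]>190)&(h[...,2]>145)).astype(np.uint8); k[:,:150]=0;k[:,330:]=0;k[:150]=0;k[225:]=0
    n,l,s,ce=cv2.connectedComponentsWithStats(k); i=1+np.argmax(s[1:,4]); print(s[i],ce[i]); 
    # ray onto ridge-top plane z=89
    o,r=ray(*ce[i],*W[2:]); n_=B[:,2]; t=(.089-n_@(o-O))/(n_@r); print("ridge on plane",(B.T@(o+r*t-O)*1e3).round(1))
    X=pts(W[1],*W[2:]); print("depth ridge box",np.median((X[l==i]-O)@B,0)*1e3)
    k=((h[...,1]<25)&(h[...,2]>85)).astype(np.uint8)
np.savez("box.npz",O=O,yaw=yaw)
E
sed -i 's/^for n,XX,roi.*/if 0:/; ' m1.py; python3 m2.py | grep -v -e '^button' -e '^stand'
```

```text
tray px ((146.60000610351562, 234.6999969482422), (49.13473892211914, 64.2114028930664), 77.47119140625)
[[0.526 0.468 0.014]
 [0.573 0.265 0.014]
 [0.418 0.224 0.014]
 [0.373 0.424 0.014]] [0.47276395 0.34531217 0.014     ] [0.15993589 0.20863423 0.16021724 0.20457945]
-77.00277138053569
tray z 0.006680606508781328
nTL [0.5558 0.0379 0.1186] 0.0005
nTR [0.5369 0.162  0.1167] 0.0004
fBL [0.6363 0.0493 0.0727] 0.0001
fBR [0.6177 0.1743 0.0751] 0.0001
r1 [0.5819 0.1058 0.1251] 0.0005
r2 [0.5795 0.1182 0.1245] 0.0005
r3 [0.6146 0.1237 0.1075] 0.0005
r4 [0.6162 0.1107 0.106 ] 0.0005
len y 0.12559408891996074 0.12638134219374705 len x 0.0934128286069883 0.09175653342963236
yaw y 8.551699405870263 x [ 0.87205798  0.12796724 -0.4723762 ] tilt 28.188651519244004
c [0.58667361 0.10586454 0.09574994] origin [0.55502939 0.10110608 0.04032432] z should be .040
ridge top [0.59803789 0.1145748  0.1157906 ] in box [ 0.83370695  6.92353643 87.62229946] expect z 89 corners [[-18.8, 0.6, 87.1], [-19.0, 13.2, 86.3], [20.3, 13.4, 89.3], [20.8, 0.4, 87.8]]
[261 166  14  39 486] [267.55349794 184.81893004]
ridge on plane [-0.4  6.8 89. ]
depth ridge box [-0.58934636  7.15175781 89.72337329]
[186 166  15  39 492] [193.14837398 184.85365854]
ridge on plane [-0.5  6.7 89. ]
depth ridge box [-0.8284456   6.88669258 89.67485942]
```

Checks agree: the lip spans 126 × 93 mm as specified, and the box origin height is 40.3 mm. Box yaw is 8.55°, and the lid ridge sits at box (0, +6.8) with its top at about 88–89 mm. Next I grip the ridge square to the lid and slide.

```bash
python3 - <<'E' 2>&1 | grep -v -i gimbal
from h import *
from plant import *
b=np.load("box.npz"); O=b["O"]; B=boxR(float(b["yaw"])); rot=list(rpy(tool(B,1)))
P=lambda x,y,z: list(O+B@np.array([x,y,z])/1e3)
tip=81-19
gripper_to(.045,40)
movep(P(0,6.8,tip+50),rot)
r=move_l(P(0,6.8,tip),feed=.12,max_force=15); print("contact",r,observe()["eef_pos"],P(0,6.8,tip))
gripper_to(.0,60); o=observe(); print(o["opening"],o["ft_force"],o["time_s"])
snap("wrist","w3")
f0=o["ft_force"]
r=move_l(P(0,40,tip),feed=.1,max_force=30); o=observe(); print(r,o["opening"],o["ft_force"],o["time_s"],(B.T@(o["eef_pos"]-O)*1e3).round(1)); snap("wrist","w4")
E
```

```text
contact False [0.58562521 0.11303139 0.09508265] [np.float64(0.5846735581133736), np.float64(0.11244023237341592), np.float64(0.09401789119971146)]
0.013184093584586283 [1.66174314 0.84279505 4.08760879] 5.4083
False 0.013281812789323803 [3.47113342 4.41564841 5.51327192] 5.9417 [ 0.4 40.8 63.5]
```

View pics/w4.png

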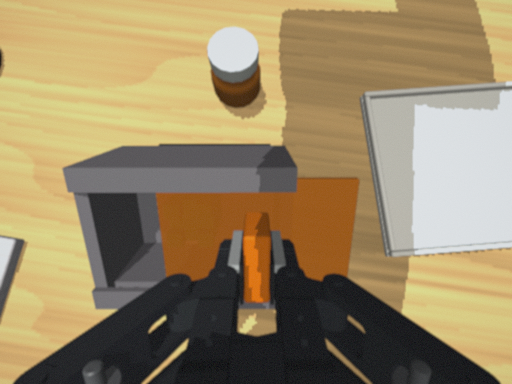

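The lid slides with the gripper: its right edge at (355,220) is past the track end, and the box interior is opening at left (125,235). Forces are small, so I continue to y=132 and lift off.

```bash
python3 - <<'E' 2>&1 | grep -v -i gimbal
from h import *
from plant import *
b=np.load("box.npz"); O=b["O"]; B=boxR(float(b["yaw"])); rot=list(rpy(tool(B,1)))
P=lambda x,y,z: list(O+B@np.array([x,y,z])/1e3)
tip=62
r=move_l(P(0,134,tip),feed=.12,max_force=30); o=observe(); print(r,o["opening"],o["ft_force"],o["time_s"],(B.T@(o["eef_pos"]-O)*1e3).round(1))
if not r:
    r=move_l(P(0,140,tip+50),feed=.2,max_force=30); o=observe(); print(r,o["opening"],o["ft_force"],o["time_s"])
    snap("wrist","w5"); snap("top","top1"); snap("side","side1")
E
```

```text
False 0.012498324986810083 [ 0.04563807 -0.46833547 -1.18381139] 6.925 [-1.000e-01  1.336e+02  6.100e+01]
False 0.01280454260826816 [ 0.78972358 -0.60124897 -0.89724363] 7.325
```

View pics/w5.png

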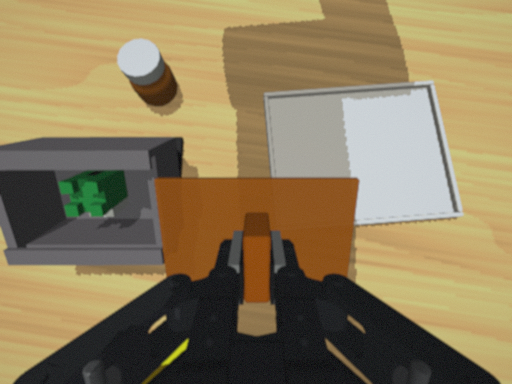

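View pics/side1.png

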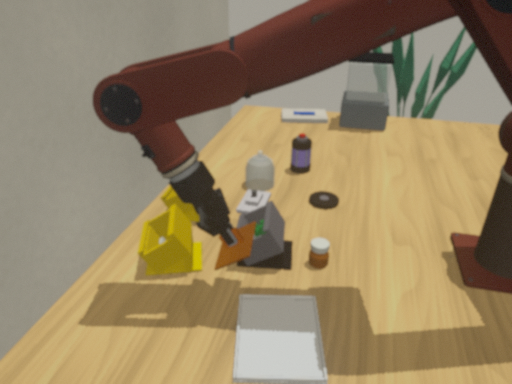

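The lid is free and held at (255,215), and the green tower is visible in the box at (92,190). I'll refine the tray pose from w2's outer rim corners, then lay the lid down.

```bash
python3 - <<'E' 2>&1 | grep -v -i gimbal
from h import *
from plant import *
W=load("w2"); 
B4=np.array([onz(*q,*W[2:],.014) for q in((311,92),(444,84),(469,188),(326,199))]); print(B4.round(3).tolist(),B4.mean(0),np.linalg.norm(np.roll(B4,-1,0)-B4,axis=1))
v=(B4[1]-B4[0]+B4[2]-B4[3]); yaw=np.arctan2(-v[0],v[1]); print(np.degrees(yaw))
c=(B4.mean(0)[:2]+[.4728,.3453])/2; yaw=np.radians(13.0) if abs(np.degrees(yaw)-13)<3 else None
np.savez("tray.npz",c=c,yaw=yaw)
rot=list(rpy(tool(boxR(yaw,0),1)))
q=inverse_kinematics([*c,.10],rot); print(q)
movep([*c,.09],rot); o=observe(); print(o["time_s"],o["opening"],o["eef_pos"]); f0=o["ft_force"]
r=move_l([*c,.030],feed=.12,max_force=15); print(r)
if not r: r=move_l([*c,.011],feed=.04,max_force=4)
o=observe(); print(r,o["eef_pos"],o["ft_force"]-f0,o["time_s"])
snap("side","side2"); snap("wrist","w6")
E
```

```text
[[0.419, 0.231, 0.014], [0.379, 0.422, 0.014], [0.531, 0.457, 0.014], [0.573, 0.267, 0.014]] [0.47560646 0.34435768 0.014     ] [0.19552871 0.15583643 0.19468167 0.15814809]
12.141568524440883
[ 4.94272101e-01  2.57060476e-01  1.74231940e+00 -4.44089210e-16
  1.14221278e+00 -1.30341703e+00]
8.2 0.012472085422788905 [0.47321645 0.34473787 0.08984668]
False
True [0.47495526 0.34529348 0.01620696] [-8.57359960e-04  2.07654432e-01  4.17210957e+00] 9.2583
```

View pics/w6.png

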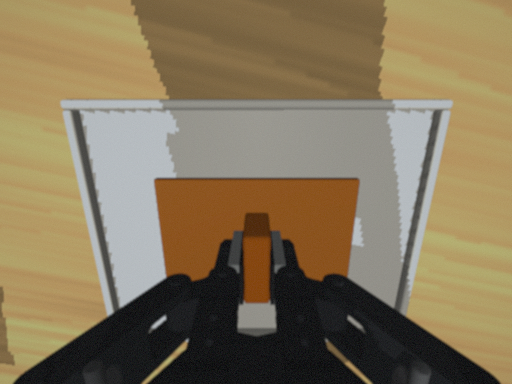

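View pics/side2.png

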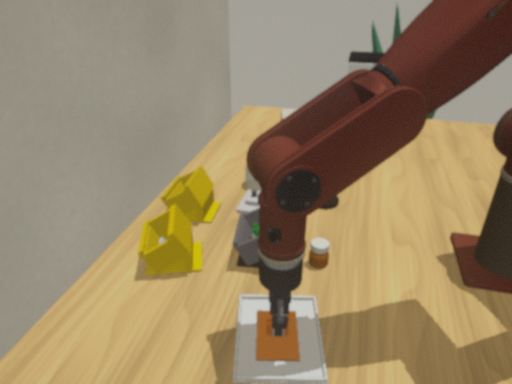

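The lid touched down inside the tray at the expected height (TCP 16 mm). I release, then look at the tower from two wrist positions.

```bash
python3 - <<'E' 2>&1 | grep -v -i gimbal
from h import *
from plant import *
t=np.load("tray.npz"); c=t["c"]
b=np.load("box.npz"); O=b["O"]; B=boxR(float(b["yaw"])); rot=list(rpy(tool(B,1)))
P=lambda x,y,z: list(O+B@np.array([x,y,z])/1e3)
gripper_to(.045); 
e=observe()["eef_pos"]
move_l([e[0],e[1],.13],feed=.25)
snap("wrist","w7")
movep(P(35,20,130),rot); snap("wrist","w8")
move_l(P(35,-20,130),feed=.25); snap("wrist","w9"); snap("top","top2"); print(observe()["time_s"])
E
```

```text
11.9583
```

View pics/w7.png

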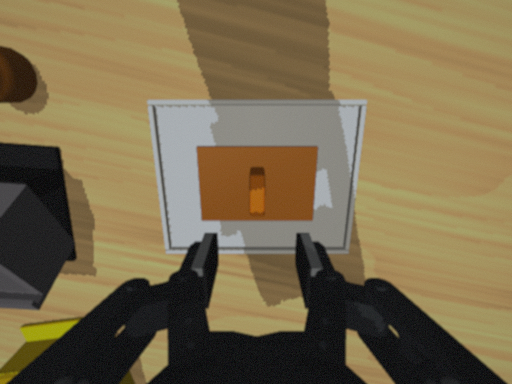

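View pics/w8.png

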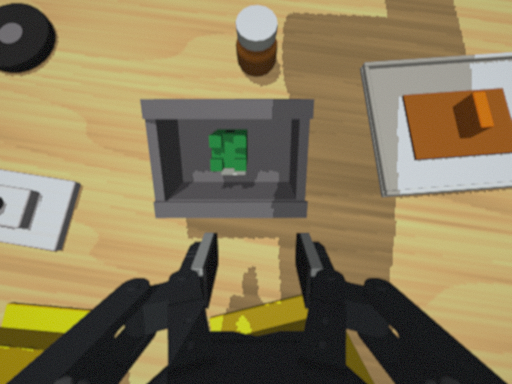

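View pics/w9.png

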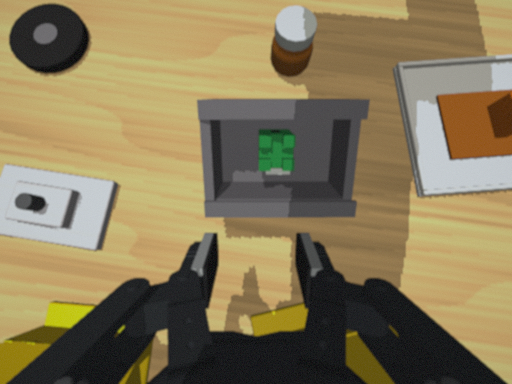

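w7 shows the lid lying flat inside the tray, at (257,183). w8 and w9 show the tower top at (229,151) and (277,150). I'll measure the tower and the stand.

```bash
python3 - <<'E' 2>&1 | grep -v -i gimbal
from h import *
from m1 import tri
b=np.load("box.npz"); O=b["O"]; B=boxR(float(b["yaw"]))
for n,(x,y) in (("w8",(140,90)),("w9",(195,90))):
    p,d,K,T=load(n); a=cv2.resize(p[y:y+130,x:x+180],None,fx=4,fy=4,interpolation=cv2.INTER_NEAREST); cv2.imwrite(f"pics/{n}c.png",a[:,:,::-1])
    h=cv2.cvtColor(p,cv2.COLOR_RGB2HSV); k=(h[...,0]>45)&(h[...,0]<80)&(h[...,1]>120)
    X=(pts(d,K,T)-O)@B*1e3
    q=X[k]; top=q[(q[:,2]>44)]; print(n,k.sum(),"top z med",np.median(top[:,2]),"x",np.percentile(top[:,0],[1,99]).round(1),"y",np.percentile(top[:,1],[1,99]).round(1), "all z",np.percentile(q[:,2],[1,25,50,75,99]).round(1))
    kk=k&(h[...,2]>90) 
    v,u=np.where(k&(X[...,2]>44)); 
    o=T[:3,3]; nz=B[:,2]
    def pl(u,v,z):
        o,r=ray(u,v,K,T); t=(z-nz@(o-O))/(nz@r); return B.T@(o+r*t-O)*1e3
    print("extent px",u.min(),u.max(),v.min(),v.max(), pl(u.min()-.5,v.min()-.5,.048).round(1),pl(u.max()+.5,v.max()+.5,.048).round(1))
    # lips check
    w=(h[...,1]<25)&(h[...,2]>85)&(np.abs(X[...,2]-64)<4)&(np.abs(X[...,0])<60)&(np.abs(X[...,1])<75)
    q=X[w]; print("lips",np.percentile(q,[1,99],axis=0).round(1).tolist())
p,d,K,T=load("w9"); h=cv2.cvtColor(p,cv2.COLOR_RGB2HSV); X=pts(d,K,T); print(h[38,48],h[30,30])
k=(h[...,2]<60); k[90:]=0;k[:,110:]=0
c,_=cv2.findContours(k.astype(np.uint8),0,1)[:2]; e=cv2.fitEllipse(max(c,key=len)); print(e,onz(*e[0],K,T,.015),X[38,49],np.median(X[:90,:110][k[:90,:110]],0))
g=(h[...,2]>75)&(h[...,1]<40); g[60:]=0; g[:,75:]=0
v,u=np.where(g); print("disc",u.mean(),v.mean(),onz(u.mean(),v.mean(),K,T,.015))
E
```

```text
button (array([388.32653061, 207.57142857]), array([385, 204,   8,   8,  49], dtype=int32)) (array([301.75, 135.45]), array([299, 134,   6,   4,  20], dtype=int32)) [ 0.54971459 -0.40184928  0.12587459] 0.00034550192702361766 [ 0.54907982 -0.39997682  0.132     ]
stand (array([313.40441176, 244.54779412]), array([300, 231,  28,  28, 544], dtype=int32)) ((313.43695068359375, 244.52638244628906), (26.75130844116211, 27.011762619018555), 155.29478454589844) [ 0.4442039  -0.19221732  0.015     ]
stand z 0.01707208985428932 [ 0.44391524 -0.18360274  0.0149815 ]
tray px ((146.60000610351562, 234.6999969482422), (49.13473892211914, 64.2114028930664), 77.47119140625)
[[0.526 0.468 0.014]
 [0.573 0.265 0.014]
 [0.418 0.224 0.014]
 [0.373 0.424 0.014]] [0.47276395 0.34531217 0.014     ] [0.15993589 0.20863423 0.16021724 0.20457945]
-77.00277138053569
tray z 0.006680606508781328
w8 1402 top z med 48.73791938101689 x [-48.1  16.8] y [-17.4  21.1] all z [ 11.   40.4  41.5  48.6 144. ]
extent px 203 339 135 373 [-19.1 -22.5  48. ] [246.3 114.8  48. ]
lips [[-45.9, -61.9, 60.2], [45.6, 32.9, 66.2]]
w9 1353 top z med 48.65854951242879 x [-18.7  23.5] y [-19.6  11.5] all z [ 11.1  40.4  41.5  48.5 201. ]
extent px 109 447 135 381 [ -19.2 -140.6   48. ] [262.1 200.2  48. ]
lips [[-46.2, -62.0, 60.2], [46.1, 7.7, 66.2]]
[140   7 112] [10 19 41]
((49.02424621582031, 38.289573669433594), (66.3253173828125, 76.33142852783203), 88.19495391845703) [ 0.44946978 -0.18675147  0.015     ] [ 0.44976843 -0.18594808  0.01596418] [ 0.45200454 -0.18353255  0.01542712]
disc 44.75 33.16494845360825 [ 0.44338356 -0.193941    0.015     ]
```

View pics/w9c.png

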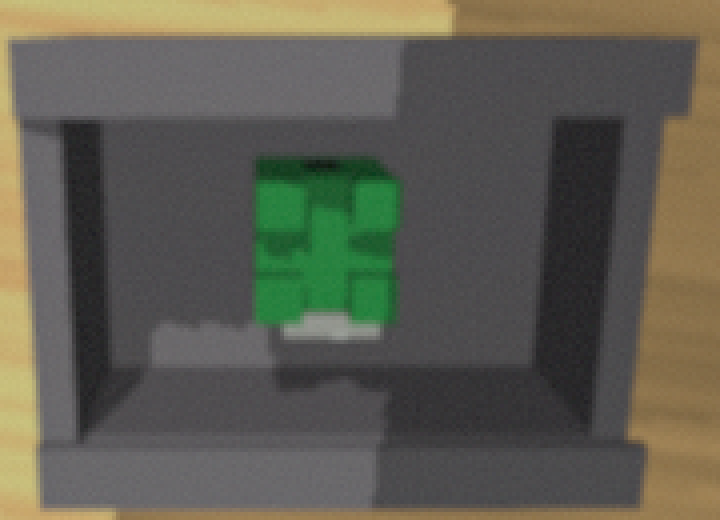

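```bash
python3 - <<'E' 2>&1 | grep -v -i gimbal
from h import *
b=np.load("box.npz"); O=b["O"]; B=boxR(float(b["yaw"]))
for n,roi in (("w8",(195,120,260,185)),("w9",(245,120,310,185))):
    p,d,K,T=load(n); h=cv2.cvtColor(p,cv2.COLOR_RGB2HSV); X=(pts(d,K,T)-O)@B*1e3
    k=(h[...,0]>45)&(h[...,0]<80)&(h[...,1]>120)&(X[...,2]>45); z=np.zeros_like(k); z[roi[1]:roi[3],roi[0]:roi[2]]=1; k&=z
    v,u=np.where(k); nz=B[:,2]
    def pl(u,v,z):
        o,r=ray(u,v,K,T); t=(z-nz@(o-O))/(nz@r); return B.T@(o+r*t-O)*1e3
    print(n,u.min(),u.max(),v.min(),v.max(),pl(u.min()-.5,v.min()-.5,.048).round(1),pl(u.max()+.5,v.max()+.5,.048).round(1),np.median(X[k][:,2]))
E
```

```text
w8 209 246 135 170 [-19.1 -17.7  48. ] [11.1 12.9 48. ] 48.73067891457994
w9 259 294 135 170 [-19.1 -17.8  48. ] [11.3 13.  48. ] 48.63634639908036
```

Tower centre is at box (-4.0, -2.4), footprint 30 × 30.6 mm with its top at z≈48.6, which matches the text. Next I grasp along y and lift square out.

```bash
python3 - <<'E' 2>&1 | grep -v -i gimbal
from h import *
from plant import *
b=np.load("box.npz"); O=b["O"]; B=boxR(float(b["yaw"])); rot=list(rpy(tool(B,1)))
P=lambda x,y,z: list(O+B@np.array([x,y,z])/1e3)
L=lambda:(B.T@(observe()["eef_pos"]-O)*1e3).round(1)
gripper_to(.052,40)
movep(P(-4,-2.4,75),rot); print(L())
r=move_l(P(-4,-2.4,40),feed=.12,max_force=12); print(r,L())
if not r: r=move_l(P(-4,-2.4,9),feed=.06,max_force=8)
print(r,L(),observe()["ft_force"])
if not r:
    gripper_to(.0,40); hold(.1); o=observe(); print(o["opening"],L(),o["ft_force"],o["time_s"]); np.save("tipz.npy",L())
    snap("wrist","w10")
E
```

```text
[-4.9 -1.7 73.9]
False [-3.6 -2.6 40.4]
True [-3.9 -2.5 11.7] [1.06570991 0.43789124 4.45473699]
```

```bash
python3 - <<'E' 2>&1 | grep -v -i gimbal
from h import *
from plant import *
hold(.1); print(observe()["ft_force"],observe()["torque"],observe()["time_s"]); snap("wrist","w10")
E
```

```text
[1.32936797 1.00450902 4.89821659] [-0.24911243 -0.15411543  0.08990987] 13.6083
```

View pics/w10.png

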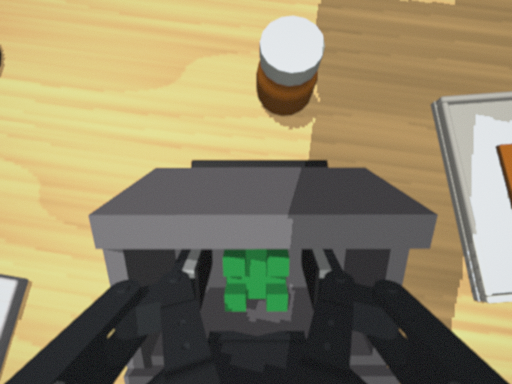

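Fingers straddle the tower cleanly, with its top at (256,280). A light 5 N touch stopped the arm at tip z = 11.7, which is deep enough, so I back off 1 mm and close.

```bash
python3 - <<'E' 2>&1 | grep -v -i gimbal
from h import *
from plant import *
b=np.load("box.npz"); O=b["O"]; B=boxR(float(b["yaw"])); rot=list(rpy(tool(B,1)))
P=lambda x,y,z: list(O+B@np.array([x,y,z])/1e3)
L=lambda:(B.T@(observe()["eef_pos"]-O)*1e3).round(1)
move_l(P(-4,-2.4,13),feed=.03); print(L(),observe()["ft_force"])
gripper_to(.0,40); hold(.1); o=observe(); print(o["opening"],L(),o["ft_force"],o["time_s"]); np.save("tipz.npy",L())
r=move_l(P(-4,-2.4,25),feed=.05,max_force=15); print(r,L(),observe()["ft_force"])
if not r:
    r=move_l(P(-4,-2.4,120),feed=.15,max_force=15); print(r,L(),observe()["ft_force"],observe()["opening"])
snap("wrist","w11"); snap("side","side3")
E
```

```text
[-4.2 -2.3 12.2] [0.00213895 0.30766573 0.57610785]
0.02940721792870208 [-4.1 -2.4 12.6] [-0.92592865 -0.24981109 -0.30570579] 14.325
False [-4.1 -2.5 26.1] [-2.05866483  0.37600367  3.36188306]
False [ -4.   -2.3 118.8] [-0.01437592  0.2486094  -1.08478148] 0.02921474534119832
```

View pics/w11.png

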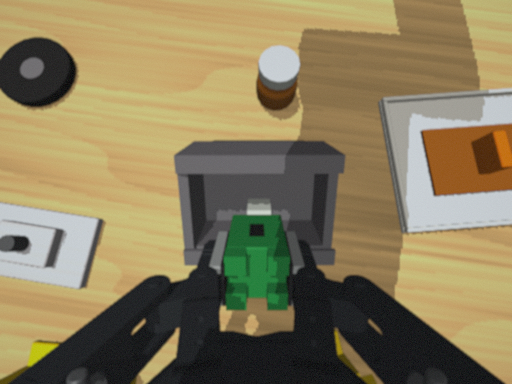

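View pics/side3.png

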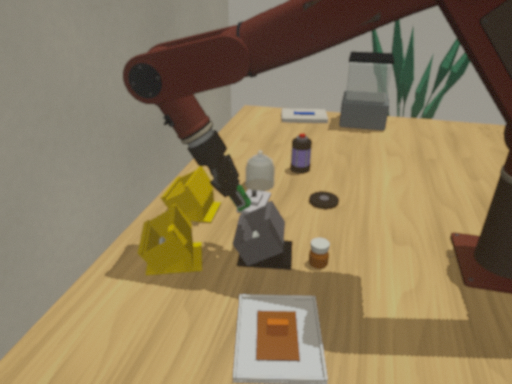

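Tower is gripped (29 mm opening) and out of the box. I carry it upright to above the stand and measure the stand again from two places.

```bash
python3 - <<'E' 2>&1 | grep -v -i gimbal
from h import *
from plant import *
c=np.array([.444,-.193]); R0=boxR(np.radians(-22),0); rot=list(rpy(tool(R0,1)))
movep([*c,.16],rot); print(observe()["time_s"],observe()["eef_pos"]); snap("wrist","w12")
move_l([c[0]-.02,c[1]+.05,.16],feed=.2); snap("wrist","w13"); print(observe()["time_s"],observe()["opening"])
E
```

```text
16.9167 [ 0.44473149 -0.19278851  0.16033635]
17.4333 0.029346180763259892
```

View pics/w12.png

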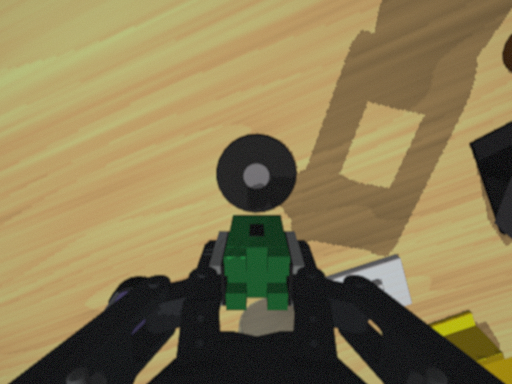

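View pics/w13.png

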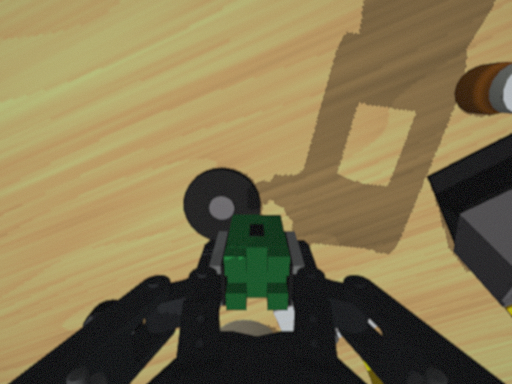

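Both views show the stand with its grey centre disc, at (257,176) in w12 and (221,208) in w13.

```bash
sed -i '/^V=/,$d' m1.py; python3 - <<'E'
from h import *
from m1 import tri
rs=[]
for n,(x0,y0,x1,y1),(X0,Y0,X1,Y1) in(("w12",(238,158,276,194),(205,120,310,216)),("w13",(202,190,240,226),(170,155,275,216))):
    p,d,K,T=load(n); h=cv2.cvtColor(p,cv2.COLOR_RGB2HSV); X=pts(d,K,T)
    k=(h[...,2]>75)&(h[...,1]<60); z=np.zeros_like(k); z[y0:y1,x0:x1]=1; k&=z; nn,l,s,ce=cv2.connectedComponentsWithStats(k.astype(np.uint8)); i=1+np.argmax(s[1:,4]); c=ce[i]
    print(n,"disc",s[i],c,onz(*c,K,T,.015),np.median(X[l==i],0)); rs.append(ray(*c,K,T))
    k=(h[...,2]<75)&(h[...,1]<90); z=np.zeros_like(k); z[Y0:Y1,X0:X1]=1; k&=z
    if n=="w12":
        ct=cv2.findContours(k.astype(np.uint8),0,1)[0]; e=cv2.fitEllipse(max(ct,key=len)); print(e,onz(*e[0],K,T,.0115),e[1][0]/273*(T[2,3]-.015))
print(tri(*rs))
E
```

```text
w12 disc [243 163  26  24 498] [255.78514056 175.06827309] [ 0.44354682 -0.19301235  0.015     ] [ 0.44311848 -0.19279374  0.01626541]
((255.97756958007812, 172.8574676513672), (75.79765319824219, 78.03923797607422), 85.20225524902344) [ 0.44218672 -0.19223792  0.0115    ] 0.08016693549083362
w13 disc [209 196  25  24 457] [221.15317287 207.55142232] [ 0.44427175 -0.1934372   0.015     ] [ 0.44383681 -0.19308711  0.01624896]
(array([ 0.4429102 , -0.19256475,  0.01834478]), np.float64(0.0004990045909230425))
```

Stand centre is (0.4437, -0.193) with its top at about 15–18 mm. Placing, with contact expected near TCP z = 27.6 mm.

```bash
python3 - <<'E' 2>&1 | grep -v -i gimbal
from h import *
from plant import *
c=[.4437,-.193]
move_l([*c,.08],feed=.2); hold(.1); f0=observe()["ft_force"]
move_l([*c,.040],feed=.1); 
r=move_l([*c,.022],feed=.03,max_force=4); o=observe(); print(r,o["eef_pos"],o["ft_force"]-f0,o["time_s"],o["tcp_rot"])
snap("side","side4")
if r:
    hold(.1); gripper_to(.055); hold(.1)
    print(observe()["eef_pos"])
    move_l([*c,.14],feed=.15); snap("wrist","w14"); snap("side","side5"); print(observe()["time_s"])
E
python3 - <<'E'
import cv2
a=cv2.imread("pics/side5.png"); cv2.imwrite("pics/side5c.png",cv2.resize(a[110:300,200:400],None,fx=3,fy=3))
E
```

```text
True [ 0.44404702 -0.19332006  0.02708482] [-1.59164961  0.22905194  3.43468164] 19.1917 [-0.38913376  1.5699969  -0.77305659]
[ 0.44336237 -0.19278099  0.0265633 ]
20.8167
```

View pics/w14.png

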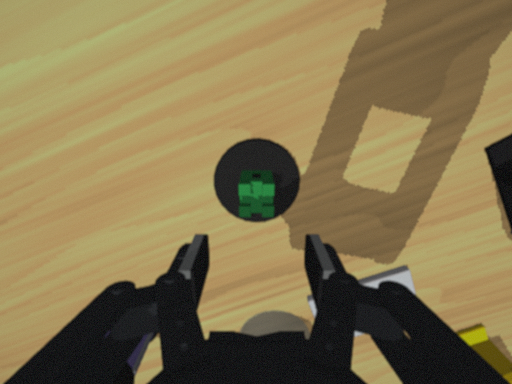

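View pics/side5c.png

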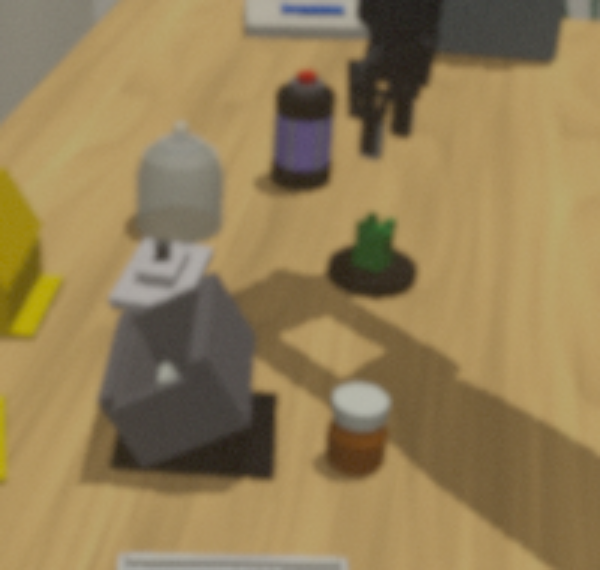

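The tower stands upright on the stand, at (257,195) in w14. I'll check its centring, then shut the gripper, raise and view the button.

```bash
python3 - <<'E' 2>&1 | grep -v -i gimbal
from h import *
from plant import *
p,d,K,T=load("w14"); h=cv2.cvtColor(p,cv2.COLOR_RGB2HSV); X=pts(d,K,T)
k=(h[...,0]>45)&(h[...,0]<85)&(h[...,1]>100); k[230:]=0;k[:130]=0
q=X[k]; print("z pct",np.percentile(q[:,2],[5,50,95,99])); t=k&(X[...,2]>.059)
v,u=np.where(t); R=boxR(np.radians(-22),0)
g=np.array([onz(a,b,K,T,.063) for a,b in zip(u,v)])@R; mn,mx=g.min(0),g.max(0); print("size",mx-mn,"centre",R@((mn+mx)/2))
gripper_to(0)
c=[.549,-.400]; rot=list(rpy(tool(boxR(np.radians(-36),0),1)))
move_l([.4437,-.193,.22],feed=.25)
movep([*c,.23],rot); snap("wrist","w15"); print(observe()["time_s"],observe()["eef_pos"])
move_l([c[0]+.02,c[1]+.04,.23],feed=.2); snap("wrist","w16")
E
```

```text
z pct [0.01645524 0.05626458 0.06459523 0.06510704]
size [4.08913530e-02 3.06474704e-02 5.55111512e-17] centre [ 0.44031698 -0.19146148  0.063     ]
22.825 [ 0.54865104 -0.39848574  0.22934708]
```

View pics/w15.png

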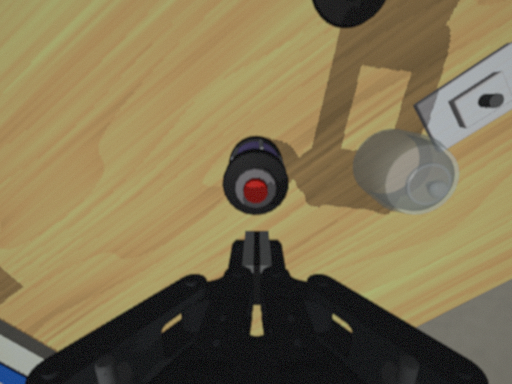

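View pics/w16.png

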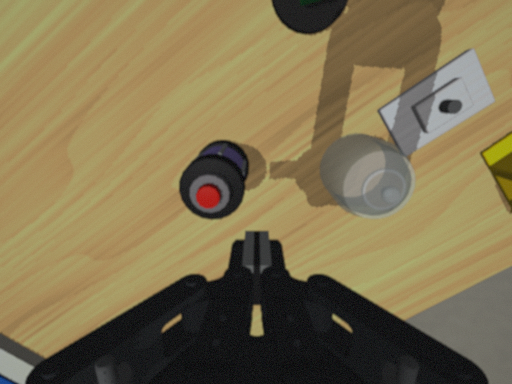

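```bash
python3 - <<'E' 2>&1 | grep -v -i gimbal
from h import *
from m1 import tri
from plant import *
rs=[]
for n in("w15","w16"):
    p,d,K,T=load(n); h=cv2.cvtColor(p,cv2.COLOR_RGB2HSV); k=((h[...,0]<8)|(h[...,0]>172))&(h[...,1]>160)&(h[...,2]>80); k[:150]=0;k[225:]=0;k[:,:170]=0;k[:,300:]=0
    nn,l,s,ce=cv2.connectedComponentsWithStats(k.astype(np.uint8)); i=1+np.argmax(s[1:,4]); print(s[i],ce[i],onz(*ce[i],K,T,.132),np.median(pts(d,K,T)[l==i],0)); rs.append(ray(*ce[i],K,T))
print(tri(*rs))
E
```

```text
[244 179  23  24 440] [255.13409091 190.37727273] [ 0.54745202 -0.39946633  0.132     ] [ 0.54718928 -0.39934256  0.13265421]
[196 185  24  23 420] [207.76666667 196.08095238] [ 0.54786124 -0.3991686   0.132     ] [ 0.54770495 -0.39892894  0.13272   ]
(array([ 0.54822845, -0.40002298,  0.12952696]), np.float64(0.00021504006105423057))
```

Button is at (0.5477, -0.3993), top at 132 mm, and all views agree. Pressing.

```bash
python3 - <<'E' 2>&1 | grep -v -i gimbal
from h import *
from plant import *
c=[.5477,-.3993]
move_l([*c,.160],feed=.2); hold(.15); f0=observe()["ft_force"]; print(f0,observe()["eef_pos"])
move_l([*c,.137],feed=.08)
r=move_l([*c,.120],feed=.02,max_force=15); o=observe(); print(r,o["eef_pos"],o["ft_force"]-f0)
hold(.3); o=observe(); print(o["eef_pos"],o["ft_force"]-f0); snap("side","side6")
move_l([*c,.20],feed=.15); 
snap("wrist","w17"); snap("side","side7"); snap("top","top3"); print(observe()["time_s"],observe()["ft_force"])
E
python3 - <<'E'
import cv2
a=cv2.imread("pics/side7.png"); cv2.imwrite("pics/side7c.png",cv2.resize(a[120:384,140:400],None,fx=2.2,fy=2.2))
E
```

```text
[ 0.66758275 -0.13280991 -0.08703989] [ 0.54890481 -0.39957021  0.16214611]
True [ 0.54804473 -0.39964181  0.12618929] [-2.45162696  0.90843182  4.37865768]
[ 0.5480459  -0.39963225  0.12608178] [-1.65424848  0.26773356  5.51605753]
26.1833 [ 0.39379503  0.29693158 -0.26674   ]
```

View pics/side7c.png

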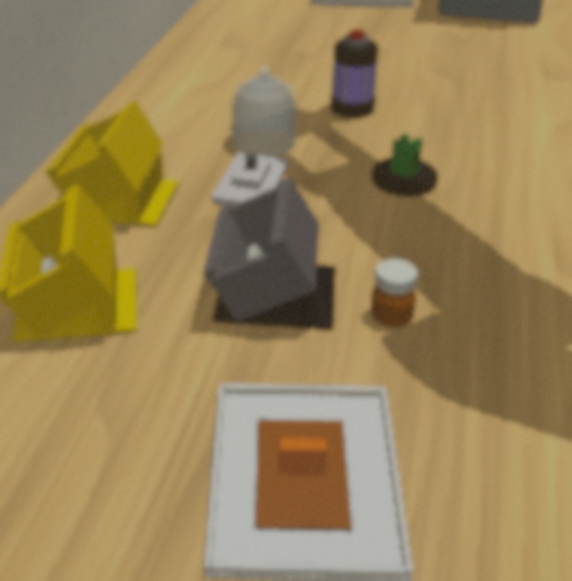

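View pics/top3.png

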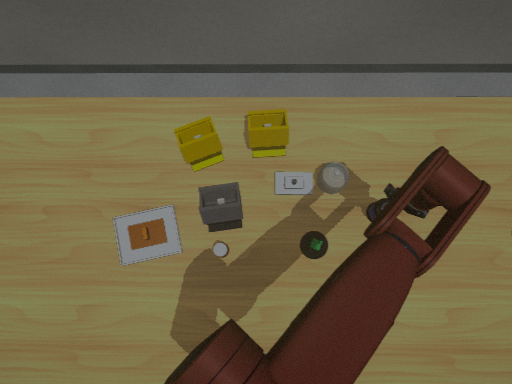

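The tower and lid look right and the bystanders haven't moved. The press ended at 126.1 mm, a 6 mm travel, but held only 5.5 N, which is marginal. I'll press again, more firmly, to be sure of full travel.

```bash
python3 - <<'E' 2>&1 | grep -v -i gimbal
from h import *
from plant import *
c=[.5477,-.3993]
hold(.2); move_l([*c,.138],feed=.12); hold(.1); f0=observe()["ft_force"]; print(observe()["eef_pos"])
r=move_l([*c,.1255],feed=.02,max_force=25); o=observe(); print(r,o["eef_pos"],o["ft_force"]-f0)
for z in(.1245,.1235,.1225):
    if r or np.linalg.norm(o["ft_force"]-f0)>18: break
    r=move_l([*c,z],feed=.01,max_force=25); hold(.1); o=observe(); print(z,r,o["eef_pos"],o["ft_force"]-f0)
hold(.3); o=observe(); print(o["eef_pos"],o["ft_force"]-f0)
move_l([*c,.22],feed=.15); snap("side","side8"); snap("wrist","w18"); print(observe()["time_s"])
E
```

```text
[ 0.54840095 -0.39995546  0.13952047]
False [ 0.54798959 -0.39956488  0.12615968] [-0.07607346  0.24804541  4.37025589]
0.1245 False [ 0.54803381 -0.39959149  0.12601603] [-1.22017282  0.94032286  9.02145929]
0.1235 False [ 0.54807058 -0.39964578  0.12594962] [-3.84565905  2.69730849 13.0281328 ]
0.1225 False [ 0.54809905 -0.39963838  0.12585127] [-6.09839619  3.76103404 17.36862407]
[ 0.54810899 -0.39965286  0.12586109] [-6.2906156   4.71255978 18.76998587]
30.175
```

The hard stop is confirmed: 18.8 N with the button stopped at 125.9 mm. Last I check the tower's centring and the bystanders, then hand in.

```bash
python3 - <<'E' 2>&1 | grep -v -i gimbal
from h import *
from plant import *
R=boxR(np.radians(-22),0)
movep([.42,-.19,.25],list(rpy(tool(R,1)))); hold(.2); p,d,K,T=snap("wrist","w19"); snap("top","top4"); snap("side","side9")
h=cv2.cvtColor(p,cv2.COLOR_RGB2HSV); X=pts(d,K,T)
k=((h[...,0]>45)&(h[...,0]<85)&(h[...,1]>100)).astype(np.uint8); nn,l,s,ce=cv2.connectedComponentsWithStats(k); i=1+np.argmax(s[1:,4]); print(s[i])
t=(l==i)&(X[...,2]>.0605); q=X[t]@R; mn,mx=np.percentile(q,[2,98],axis=0); print("size",mx-mn,"centre",R@((mn+mx)/2),"top z",np.median(X[t][:,2]))
a,b=load("top0")[0],load("top4")[0]
for nm,(x0,y0,x1,y1) in dict(jar=(208,238,234,262),plate=(268,165,318,200),dome=(312,155,352,198)).items():
    m=cv2.absdiff(a,b)[y0:y1,x0:x1].max(2); sh=cv2.phaseCorrelate(np.float32(cv2.cvtColor(a,7)[y0:y1,x0:x1]),np.float32(cv2.cvtColor(b,7)[y0:y1,x0:x1])); print(nm,m.mean(),sh)
print(observe()["time_s"])
E
```

```text
[249 165  27  33 754]
size [0.0295526  0.02934335 0.00293386] centre [ 0.44448009 -0.19358356  0.06380597] top z 0.06387024788755294
jar 7.964743589743589 ((0.2881104213569685, -0.13252366004195792), 0.8823046912381678)
plate 6.708 ((0.08138195762130707, -0.018264621103512013), 0.9453922013441721)
dome 6.209883720930232 ((-0.00824510014311386, 0.4944260944078458), 1.0114772754245334)
31.5
```

View pics/w19.png

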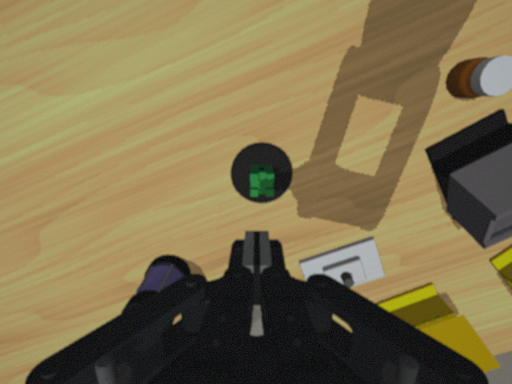

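View pics/top4.png

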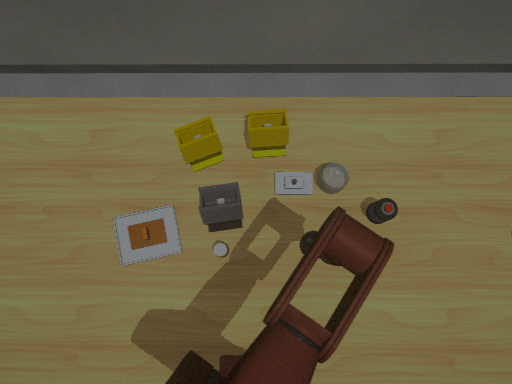

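Tower centre is (0.4445, -0.1936), within 1 mm of the stand's, with its top at 63.9 mm against 63 mm expected. The lid is in the tray and the bystanders are unmoved.

```bash
python3 -c "
from plant import *
hold(.2); print(job_done(), observe()['time_s'])"
```

```text
the job is handed in; nothing more can be done
the job is handed in; nothing more can be done
```

The job is done and handed in at about 32 s of the 64 s allowed. I slid the amber lid off its tracks and laid it flat in the tray. I then stood the tower on the stand and pressed the button all the way down.

**Last checks:**
- **Lid:** it lies flat inside the tray rim in the final top view.
- **Tower:** it stands upright and released. Its centre is within about 1 mm of the measured stand centre, and its top is at 63.9 mm against 63 mm expected.
- **Button:** the first press reached the 6 mm travel but held only 5.5 N. I pressed again and it met a hard stop at 125.9 mm with 18.8 N.
- **Bystanders:** the jar, plate and dome show no visible shift, at most 0.5 pixel in the top view. That is about 1–2 mm, which I take as the limit of that check.

**Disagreements along the way:**
- Going down to grasp the tower, a light 5 N touch stopped the arm about 3 mm early. I backed off slightly and gripped from there without trouble.
- My first check of the tower's size read 41 mm instead of 30 mm along one side, probably because the colour mask caught stray pixels. A second view gave 29.6 × 29.3 mm.

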